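# Find and release the latched key on the puppet carver's power box

### The arm

A 6-joint arm with a two-finger parallel gripper is mounted at the origin on the work surface. World frame = base frame: x ahead of the robot, y to its left, z up, the work surface at z = 0. Lengths are in m, angles in rad, forces in N, time in s.
With the tool pointing down it reaches from about 0.25 to 0.725 m from the base axis. Payload 4 kg.
Tool frame: the origin (TCP) lies between the finger pads; the fingertips stand 19 mm ahead of it and the grasp point (between the pads) is the TCP; z points along the fingers, y is the direction in which the jaws open and shut (so a half turn about z gives the same grasp; the last joint's range is limited). The gripper opens to 85 mm and grips with 20 to 120 N. Pads are 22 mm wide; open, the fingers measure 114 mm over their backs; the gripper's body (76 mm by 85 mm) begins 54 mm behind the grasp point. The pads swing forward as they close: fully open they stand 13 mm farther back than shut.
Start: joints at [1.156, 0.241, 0.005, 1.335, 0, 1.571], TCP at [0.202, 0.458, 0.25] pointing down, gripper open.
Joint ranges: [-2.72, 2.72], [-1.05, 1.87], [-1.09, 1.28], [-1.99, 2.15], [-1.42, 1.44], [-3.14, 3.14]. Speed limits (rad/s): [2.79, 2.79, 3.14, 3.14, 3.14, 3.14].

### API

Orientations are given as a rotation vector (axis times angle).
In Python, from rig import get_state, camera, close_job gives the robot as it stands.
- The arm moves only by the tool arm_command, never from a script. Its argument "targets" is a list of rows, each an object of numbers: "gripper": the opening, from 0 (shut) to 1 (fully open); "x", "y", "z": the shift along the tool's x, y, z in m; "yaw": the turn about the tool's z in degrees. A call has 1 to 20 rows; each row is the pose to reach, as a shift and turn from the pose measured when the call began, along the tool's axes at that moment; what a row does not reach only later rows make up. A row lasts 1/12 s, in which the tool goes at most 41.7 mm and 7.16 degrees, less where a joint would pass 70% of its speed; a pose out of reach is approached as far as the arm can. A call with a gripper value outside its range is refused whole. The fingers move at their own pace and stop on an object; "squeeze" is the grip in N (left out, the last holds). Time passes only in rows, so rows that repeat a pose let the fingers close. It gives the time, the measured TCP pose, the force and the opening at its end, in the units of the state.
- get_state(): the state, without advancing time (a new reading comes with each control period).
- camera(name): name is "side" or "top"; returns a dict with "pixels" (420x560x3 uint8, red, green, blue), "fx", "fy", "cx", "cy" (pixels), "dist" ([k1, k2, p1, p2, k3] as OpenCV has them; the pictures are not rectified), "origin" and "attitude" of the camera in the world. Camera axes: x right, y down, z forward; pixel columns grow to the right and rows downward; lengths in m; the calibration is good to about 2 mm. A picture is of the moment at which its call begins. There is no depth.
- close_job(): hands the job in, once; it reports no verdict.
The state is a dict: "time_s": time; "joint_pos": joint angles; "dq": joint speeds; "effort": joint torques, N m; "tool_pos": TCP position; "ee_rot": TCP orientation; "contact_force": force on the tool from outside, world axes, zero at the start; "ft_torque": the same for the moment, N m; "grip_width": opening from 0.0 (shut) to 1.0 (fully open).
Only numpy, scipy, OpenCV 4.12 (cv2) and the standard library are available. Lean on these libraries where they do the work, as an engineer would, in place of code of your own. Each camera call takes 0.05 s, during which the arm holds its last target. There are 200 camera calls.

### The job

It is closing time at the puppet carver's bench, and one of the four identical red keys of the power box has been left latched down. With a fingertip, tap every key lightly in turn, from the pilot-lamp end of the row to the other end, to feel which one is down, taking care not to latch another or release that one yet; then press the latched key fully home and let it spring up. Finish clear of the box with all four keys up, and do not lift or move any of the loose things on the bench.

Things in the scene. Friction and masses are not known exactly. Their poses are not given: they have to be found in the camera images.
- power_box: grey and black switched power box screwed to the bench, 140 (its x) x 326 mm (its y, end flanges included), deck 58 mm above the bench; origin on the bench under its centre, y along the key row towards the pilot lamp. Four red keys in a row at x = -42 mm, y = +60, +12, -36, -84 mm. Sockets at x = +26 mm, two with black plugs whose tops are 23 mm above the deck
- pilot_lamp (a point): top of the small amber pilot lamp dome, 11 mm above the deck, in line with the key row, 50 mm beyond the first key: it marks the end of the row where the tapping starts
- key_a: one of four identical red keys, a square flat cap 26 x 26 mm that moves straight down; origin at the centre of its top face, 76 mm above the bench when up, about 72 mm when latched. The letter says nothing of its place in the row. Spring: 2 N when up, plus 0.9 N per mm; so 3 to 5 N moves an up key 1 to 3.5 mm, while a latched key does not give below about 6 N
- key_a_depth (a joint): how far that key is down, in m: 0 up, about 0.0042 latched, 0.007 at its stop. An up key pushed past about 5 mm latches and stays down; pushed less it springs back. A latched key pushed to its stop (past about 6.3 mm, 8 N) and let go springs up to 0
- key_b: one of four identical red keys, a square flat cap 26 x 26 mm that moves straight down; origin at the centre of its top face, 76 mm above the bench when up, about 72 mm when latched. The letter says nothing of its place in the row. Spring: 2 N when up, plus 0.9 N per mm; so 3 to 5 N moves an up key 1 to 3.5 mm, while a latched key does not give below about 6 N
- key_b_depth (a joint): how far that key is down, in m: 0 up, about 0.0042 latched, 0.007 at its stop. An up key pushed past about 5 mm latches and stays down; pushed less it springs back. A latched key pushed to its stop (past about 6.3 mm, 8 N) and let go springs up to 0
- key_c: one of four identical red keys, a square flat cap 26 x 26 mm that moves straight down; origin at the centre of its top face, 76 mm above the bench when up, about 72 mm when latched. The letter says nothing of its place in the row. Spring: 2 N when up, plus 0.9 N per mm; so 3 to 5 N moves an up key 1 to 3.5 mm, while a latched key does not give below about 6 N
- key_c_depth (a joint): how far that key is down, in m: 0 up, about 0.0042 latched, 0.007 at its stop. An up key pushed past about 5 mm latches and stays down; pushed less it springs back. A latched key pushed to its stop (past about 6.3 mm, 8 N) and let go springs up to 0
- key_d: one of four identical red keys, a square flat cap 26 x 26 mm that moves straight down; origin at the centre of its top face, 76 mm above the bench when up, about 72 mm when latched. The letter says nothing of its place in the row. Spring: 2 N when up, plus 0.9 N per mm; so 3 to 5 N moves an up key 1 to 3.5 mm, while a latched key does not give below about 6 N
- key_d_depth (a joint): how far that key is down, in m: 0 up, about 0.0042 latched, 0.007 at its stop. An up key pushed past about 5 mm latches and stays down; pushed less it springs back. A latched key pushed to its stop (past about 6.3 mm, 8 N) and let go springs up to 0
- mallet: loose bystander, to be left alone: carver's mallet, dark wooden barrel head 64 mm across and 85 mm long with a 165 mm handle, lying beside the power box; origin under the head
- wax_puck: loose bystander, to be left alone: black wax puck, 68 mm across, 36 mm tall, behind the power box; origin at the centre of its underside
- paint_pot_blue: loose bystander, to be left alone: closed blue paint pot with white lid, 65 mm across, 68 mm tall, beside the power box; origin at the centre of its underside
- paint_pot_yellow: loose bystander, to be left alone: closed yellow paint pot with white lid, 65 mm across, 68 mm tall, behind the power box; origin at the centre of its underside
- whetstone: loose bystander, to be left alone: grey whetstone, 50 x 150 x 25 mm, lying in front of the power box; origin at the centre of its underside
- punch_long: loose bystander, to be left alone: steel carving punch, 10 mm square, about 178 mm long, lying on the blue tool cloth; origin under its shank
- punch_short: loose bystander, to be left alone: steel carving punch, 10 mm square, about 148 mm long, lying on the blue tool cloth; origin under its shank
- brush_jar: loose bystander, to be left alone: green glass jar of brushes, 72 mm across, 85 mm tall, brushes to about 210 mm; origin at the centre of its underside

How it is judged:
On the way, in this order (a step that is already met when the one before it is completed fails the run):
1. a fingertip touches the key next to the pilot lamp, the latched key still being down (not ((value of joint key_a_depth below 0.001 m and distance of key_a from where it was at the start of the episode above 0.003 m) or (value of joint key_b_depth below 0.001 m and distance of key_b from where it was at the start of the episode above 0.003 m) or (value of joint key_c_depth below 0.001 m and distance of key_c from where it was at the start of the episode above 0.003 m) or (value of joint key_d_depth below 0.001 m and distance of key_d from where it was at the start of the episode above 0.003 m)) and ((contact force between the fingers and key_a above 0.3 N and y of key_a in the frame of power_box between 0.036 and 0.1 m) or (contact force between the fingers and key_b above 0.3 N and y of key_b in the frame of power_box between 0.036 and 0.1 m) or (contact force between the fingers and key_c above 0.3 N and y of key_c in the frame of power_box between 0.036 and 0.1 m) or (contact force between the fingers and key_d above 0.3 N and y of key_d in the frame of power_box between 0.036 and 0.1 m))), for 0.04 s.
2. a fingertip touches the second key from the lamp, the latched key still being down (not ((value of joint key_a_depth below 0.001 m and distance of key_a from where it was at the start of the episode above 0.003 m) or (value of joint key_b_depth below 0.001 m and distance of key_b from where it was at the start of the episode above 0.003 m) or (value of joint key_c_depth below 0.001 m and distance of key_c from where it was at the start of the episode above 0.003 m) or (value of joint key_d_depth below 0.001 m and distance of key_d from where it was at the start of the episode above 0.003 m)) and ((contact force between the fingers and key_a above 0.3 N and y of key_a in the frame of power_box between -0.012 and 0.036 m) or (contact force between the fingers and key_b above 0.3 N and y of key_b in the frame of power_box between -0.012 and 0.036 m) or (contact force between the fingers and key_c above 0.3 N and y of key_c in the frame of power_box between -0.012 and 0.036 m) or (contact force between the fingers and key_d above 0.3 N and y of key_d in the frame of power_box between -0.012 and 0.036 m))), for 0.04 s.
3. a fingertip touches the third key from the lamp, the latched key still being down (not ((value of joint key_a_depth below 0.001 m and distance of key_a from where it was at the start of the episode above 0.003 m) or (value of joint key_b_depth below 0.001 m and distance of key_b from where it was at the start of the episode above 0.003 m) or (value of joint key_c_depth below 0.001 m and distance of key_c from where it was at the start of the episode above 0.003 m) or (value of joint key_d_depth below 0.001 m and distance of key_d from where it was at the start of the episode above 0.003 m)) and ((contact force between the fingers and key_a above 0.3 N and y of key_a in the frame of power_box between -0.06 and -0.012 m) or (contact force between the fingers and key_b above 0.3 N and y of key_b in the frame of power_box between -0.06 and -0.012 m) or (contact force between the fingers and key_c above 0.3 N and y of key_c in the frame of power_box between -0.06 and -0.012 m) or (contact force between the fingers and key_d above 0.3 N and y of key_d in the frame of power_box between -0.06 and -0.012 m))), for 0.04 s.
4. a fingertip touches the last key of the row, the latched key still being down (not ((value of joint key_a_depth below 0.001 m and distance of key_a from where it was at the start of the episode above 0.003 m) or (value of joint key_b_depth below 0.001 m and distance of key_b from where it was at the start of the episode above 0.003 m) or (value of joint key_c_depth below 0.001 m and distance of key_c from where it was at the start of the episode above 0.003 m) or (value of joint key_d_depth below 0.001 m and distance of key_d from where it was at the start of the episode above 0.003 m)) and ((contact force between the fingers and key_a above 0.3 N and y of key_a in the frame of power_box between -0.12 and -0.06 m) or (contact force between the fingers and key_b above 0.3 N and y of key_b in the frame of power_box between -0.12 and -0.06 m) or (contact force between the fingers and key_c above 0.3 N and y of key_c in the frame of power_box between -0.12 and -0.06 m) or (contact force between the fingers and key_d above 0.3 N and y of key_d in the frame of power_box between -0.12 and -0.06 m))), for 0.04 s.
5. the key that began latched is pressed towards its stop by the fingers (((value of joint key_a_depth above 0.0058 m and distance of key_a from where it was at the start of the episode below 0.0045 m and contact force between the fingers and key_a above 1 N) or (value of joint key_b_depth above 0.0058 m and distance of key_b from where it was at the start of the episode below 0.0045 m and contact force between the fingers and key_b above 1 N) or (value of joint key_c_depth above 0.0058 m and distance of key_c from where it was at the start of the episode below 0.0045 m and contact force between the fingers and key_c above 1 N) or (value of joint key_d_depth above 0.0058 m and distance of key_d from where it was at the start of the episode below 0.0045 m and contact force between the fingers and key_d above 1 N))), for 0.02 s.
6. that key has sprung up and no key is touched (((value of joint key_a_depth below 0.001 m and distance of key_a from where it was at the start of the episode above 0.003 m) or (value of joint key_b_depth below 0.001 m and distance of key_b from where it was at the start of the episode above 0.003 m) or (value of joint key_c_depth below 0.001 m and distance of key_c from where it was at the start of the episode above 0.003 m) or (value of joint key_d_depth below 0.001 m and distance of key_d from where it was at the start of the episode above 0.003 m)) and contact force between the fingers and key_a below 0.1 N and contact force between the fingers and key_b below 0.1 N and contact force between the fingers and key_c below 0.1 N and contact force between the fingers and key_d below 0.1 N), for 0.2 s.
At the end, for the whole second after the job is handed in: All four keys are up, the one that began latched included (each within 1 mm of its top position), and every loose thing on the bench is within 20 mm of where it stood (((value of joint key_a_depth below 0.001 m and distance of key_a from where it was at the start of the episode above 0.003 m) or (value of joint key_b_depth below 0.001 m and distance of key_b from where it was at the start of the episode above 0.003 m) or (value of joint key_c_depth below 0.001 m and distance of key_c from where it was at the start of the episode above 0.003 m) or (value of joint key_d_depth below 0.001 m and distance of key_d from where it was at the start of the episode above 0.003 m)) and value of joint each of key_a_depth, key_b_depth, key_c_depth, key_d_depth below 0.001 m and distance of each of mallet, wax_puck, paint_pot_blue, paint_pot_yellow, whetstone, punch_long, punch_short, brush_jar from where it was at the start of the episode below 0.02 m); the robot touches nothing.
It fails at once if a key that began up is pushed about 5 mm down, so far that it latches ((value of joint key_a_depth above 0.005 m and distance of key_a from where it was at the start of the episode above 0.0046 m) or (value of joint key_b_depth above 0.005 m and distance of key_b from where it was at the start of the episode above 0.0046 m) or (value of joint key_c_depth above 0.005 m and distance of key_c from where it was at the start of the episode above 0.0046 m) or (value of joint key_d_depth above 0.005 m and distance of key_d from where it was at the start of the episode above 0.0046 m)).
It fails at once if a bystander is lifted, carried, knocked over or shoved (moved more than 20 mm) (distance of any of mallet, wax_puck, paint_pot_blue, paint_pot_yellow, whetstone, punch_long, punch_short, brush_jar from where it was at the start of the episode above 0.02 m).
It also fails if it takes over 48 s, if anything falls off the work surface, if the arm or the gripper's body presses on something with over 40 N, if the wrist force passes 120 N, or if a joint passes its speed limit or range.

## Working session

There is one attempt and no reset: what is moved stays moved. The work goes in short steps, Python scripts to look and compute and a tool call to move; the robot and the scene stay as the last step left them, time stands still between calls to the robot, and variables do not carry over. Pictures are saved under pics/ and viewed, on a budget of 10 in all, crops included, one or two more only if the job needs it, and the job is handed in when it is done.

Besides the shell and the picture viewer there is one more tool, called after ">>>" as name(argument=value, ...) on one line, values as JSON. arm_command: Moves the arm, as the interface text tells. Its arguments: {"type":"object","properties":{"targets":{"type":"array"},"squeeze":{"type":"number"}},"required":["targets"]}

```bash
mkdir -p pics
python3 - <<'E'
from rig import get_state, camera
import cv2
print(get_state())
for n in("top","side"):
    c=camera(n); cv2.imwrite(f"pics/{n}0.png",c["pixels"][:,:,::-1]); print(n,{k:v for k,v in c.items() if k!="pixels"})
E
```

```text
{'time_s': 0.0, 'joint_pos': array([1.15599902e+00, 2.41422709e-01, 3.72968638e-03, 1.33520420e+00,
       7.97661267e-07, 1.57078711e+00]), 'dq': array([-0.00063923, -0.0013004 , -0.000304  ,  0.00069539,  0.00137047,
       -0.00056258]), 'effort': array([ 1.16748820e-04, -3.72319078e+01,  2.52407455e+01,  1.71483925e-02,
       -1.50904871e-04, -1.45213710e-05]), 'tool_pos': array([0.20126357, 0.45705762, 0.24941014]), 'ee_rot': array([-0.64679731, -3.0738452 ,  0.00322866]), 'contact_force': array([0.42954713, 1.16251898, 0.19151475]), 'ft_torque': array([ 0.00830985, -0.0161275 , -0.02076532]), 'grip_width': 1.00278062564978}
top {'fx': 530.2123043363592, 'fy': 530.2123043363592, 'cx': 289.4136902352168, 'cy': 207.2919906833463, 'dist': array([0.00394199, 0.        , 0.        , 0.        , 0.        ]), 'origin': array([ 0.35130925, -0.03371612,  1.40622106]), 'attitude': array([-2.16658279,  2.11090435, -0.15553051])}
side {'fx': 389.1530861356263, 'fy': 389.1530861356263, 'cx': 281.5855412754107, 'cy': 205.81605852048315, 'dist': array([-0.08176481,  0.        ,  0.        ,  0.        ,  0.        ]), 'origin': array([ 0.20434997, -0.79630366,  0.8682352 ]), 'attitude': array([-2.28065778,  0.47240586, -0.22331001])}
```

View pics/top0.png

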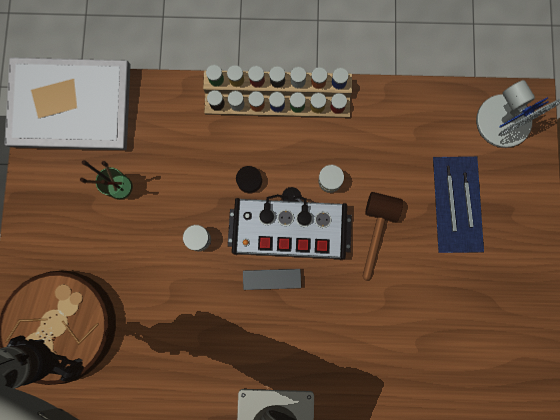

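View pics/side0.png

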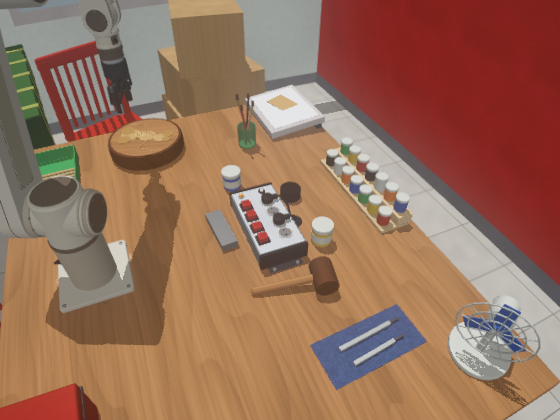

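The top view shows the box, with its red keys at about (265,243), (284,244), (303,245) and (322,246), and the amber lamp at (246,242), which is the +y end. The side view shows the same keys at about (245,205) to (263,238). Next I'll measure them.

```bash
cat > h.py <<'E'
import cv2, numpy as np
from rig import get_state, camera
def ray(c,p):
    K=np.array([[c["fx"],0,c["cx"]],[0,c["fy"],c["cy"]],[0,0,1]])
    u=cv2.undistortPoints(np.array([[p]],float),K,c["dist"])[0,0]
    R=cv2.Rodrigues(c["attitude"])[0]
    return c["origin"],R@np.array([u[0],u[1],1])
def plane(c,p,z):
    o,d=ray(c,p); return o+d*(z-o[2])/d[2]
def blobs(c,box):
    x0,y0,x1,y1=box; hsv=cv2.cvtColor(c["pixels"][y0:y1,x0:x1],cv2.COLOR_RGB2HSV)
    m=(((hsv[...,0]<5)|(hsv[...,0]>174))&(hsv[...,1]>170)&(hsv[...,2]>90)).astype(np.uint8)
    n,l,s,ce=cv2.connectedComponentsWithStats(m)
    return [(ce[i]+[x0,y0],s[i,4]) for i in range(1,n) if s[i,4]>15]
E
python3 - <<'E'
from h import *
t,s=camera("top"),camera("side")
bt=sorted(blobs(t,(235,195,350,265)),key=lambda b:b[0][0]); bs=sorted(blobs(s,(225,180,310,270)),key=lambda b:b[0][1])
for n,c,B in(("top",t,bt),("side",s,bs)):
    for p,a in B: print(n,p.round(1),a,plane(c,p,.075).round(4))
for (p,_),(q,_) in zip(bt,bs):
    o1,d1=ray(t,p);o2,d2=ray(s,q)
    k=np.linalg.lstsq(np.c_[d1,-d2],o2-o1,rcond=None)[0]; print("tri",((o1+k[0]*d1+o2+k[1]*d2)/2).round(4))
print("lamp",plane(t,(246,242.5),.069))
im=np.hstack([cv2.resize(t["pixels"][185:275,220:355],(400,267),interpolation=2),cv2.resize(s["pixels"][175:275,220:370],(400,267),interpolation=2)])
cv2.imwrite("pics/crop1.png",im[:,:,::-1])
R=cv2.Rodrigues(get_state()["ee_rot"])[0]; print(R.round(3))
E
```

```text
top [264.5 242.5] 100 [0.4643 0.0388 0.075 ]
top [283.5 243.5] 100 [ 0.4631 -0.009   0.075 ]
top [302.5 244.5] 100 [ 0.4618 -0.0568  0.075 ]
top [321.7 245.4] 96 [ 0.4608 -0.105   0.075 ]
lamp [0.46362907 0.08588137 0.069     ]
[[-0.915  0.403 -0.001]
 [ 0.403  0.915 -0.001]
 [ 0.    -0.001 -1.   ]]
```

View pics/crop1.png

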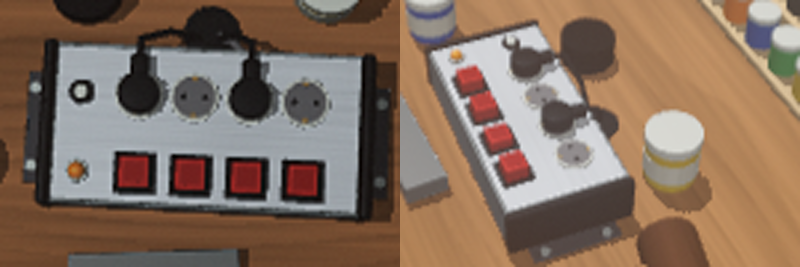

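The keys are evenly spaced, with the box turned about 1.4°. I'll close the fingers, align with the row and hover over the first key.

>>> arm_command(targets=[{"x": -0.03, "y": -0.02, "z": 0, "yaw": -4, "gripper": 0}, {"x": -0.065, "y": -0.044, "z": 0, "yaw": -9, "gripper": 0}, {"x": -0.1, "y": -0.067, "z": 0, "yaw": -14, "gripper": 0}, {"x": -0.135, "y": -0.09, "z": 0.01, "yaw": -19, "gripper": 0}, {"x": -0.17, "y": -0.115, "z": 0.02, "yaw": -22.4, "gripper": 0}, {"x": -0.205, "y": -0.138, "z": 0.03, "yaw": -22.4, "gripper": 0}, {"x": -0.24, "y": -0.162, "z": 0.04, "yaw": -22.4, "gripper": 0}, {"x": -0.275, "y": -0.186, "z": 0.05, "yaw": -22.4, "gripper": 0}, {"x": -0.31, "y": -0.21, "z": 0.06, "yaw": -22.4, "gripper": 0}, {"x": -0.345, "y": -0.233, "z": 0.07, "yaw": -22.4, "gripper": 0}, {"x": -0.38, "y": -0.257, "z": 0.08, "yaw": -22.4, "gripper": 0}, {"x": -0.4, "y": -0.27, "z": 0.08, "yaw": -22.4, "gripper": 0}, {"x": -0.409, "y": -0.277, "z": 0.08, "yaw": -22.4, "gripper": 0}, {"x": -0.409, "y": -0.277, "z": 0.08, "yaw": -22.4, "gripper": 0}, {"x": -0.409, "y": -0.277, "z": 0.08, "yaw": -22.4, "gripper": 0}, {"x": -0.409, "y": -0.277, "z": 0.08, "yaw": -22.4, "gripper": 0}, {"x": -0.409, "y": -0.277, "z": 0.08, "yaw": -22.4, "gripper": 0}])

```text
time_s: 1.62
tool_pos: [0.4634, 0.04, 0.1703]
ee_rot: [-0.034, -3.141, 0.001]
contact_force: [0.0, 0.4, 0.0]
grip_width: -0.0
```

Run:
```python
from h import *
s=get_state(); print(s["time_s"],s["tool_pos"],s["contact_force"],s["grip_width"]); R=cv2.Rodrigues(s["ee_rot"])[0]; print(R.round(4))
t,c=camera("top"),camera("side")
im=np.hstack([cv2.resize(t["pixels"][165:285,210:360],(400,320),interpolation=2),cv2.resize(c["pixels"][140:260,200:350],(400,320),interpolation=2)])
cv2.imwrite("pics/hover2.png",im[:,:,::-1])
```

```text
1.6167 [0.46337474 0.04002242 0.17027679] [0.01752288 0.4334673  0.02032051] -0.00028191189307123527
[[-9.998e-01  2.180e-02 -7.000e-04]
 [ 2.180e-02  9.998e-01 -9.000e-04]
 [ 7.000e-04 -9.000e-04 -1.000e+00]]
```

View pics/hover2.png

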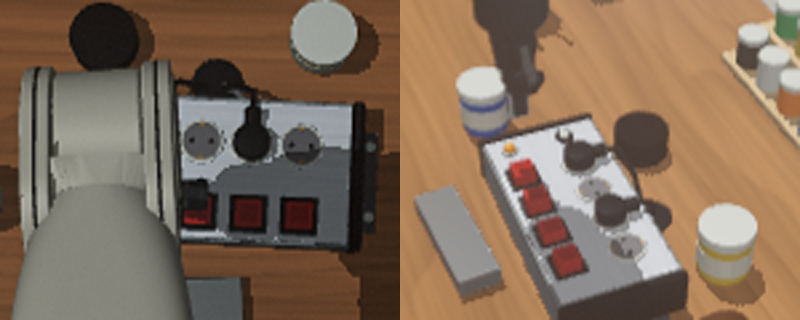

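The side crop shows the closed fingertip at (520,105), hovering over the lamp end, and all four keys are visible. I'll come down to about 6 mm above the first key.

>>> arm_command(targets=[{"z": 0.03, "gripper": 0}, {"z": 0.055, "gripper": 0}, {"z": 0.066, "gripper": 0}, {"z": 0.068, "gripper": 0}, {"z": 0.068, "gripper": 0}, {"z": 0.068, "gripper": 0}])

```text
invalid input
```

Run:
```python
from h import *
s=get_state(); print(s["time_s"],s["tool_pos"],s["contact_force"])
c=camera("side")
im=cv2.resize(c["pixels"][170:270,200:320],(720,600),interpolation=2)
cv2.imwrite("pics/low3.png",im[:,:,::-1])
```

```text
1.7167 [0.4635104  0.04006844 0.17038236] [-0.22588787 -0.214029    0.33125558]
```

View pics/low3.png

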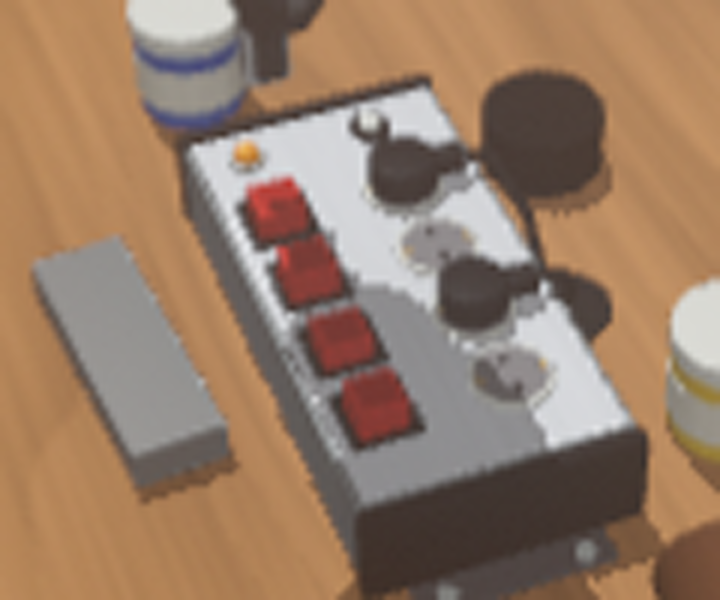

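The arm didn't move: the call was refused, probably because each row needs every field. In the picture the fingertip is still high, at crop (265,75), with the keys at (278,210) to (377,405). I'll resend with full rows.

>>> arm_command(targets=[{"x": 0, "y": 0, "z": 0.03, "yaw": 0, "gripper": 0}, {"x": 0, "y": 0, "z": 0.055, "yaw": 0, "gripper": 0}, {"x": 0, "y": 0, "z": 0.066, "yaw": 0, "gripper": 0}, {"x": 0, "y": 0, "z": 0.068, "yaw": 0, "gripper": 0}, {"x": 0, "y": 0, "z": 0.068, "yaw": 0, "gripper": 0}, {"x": 0, "y": 0, "z": 0.068, "yaw": 0, "gripper": 0}])

```text
time_s: 2.27
tool_pos: [0.4642, 0.0403, 0.1032]
ee_rot: [0.033, 3.14, -0.001]
contact_force: [-0.3, 0.1, 0.2]
grip_width: 0.0
```

Run:
```python
from h import *
s=get_state(); print(s["time_s"],s["tool_pos"],s["contact_force"])
c=camera("side")
im=cv2.resize(c["pixels"][170:270,200:320],(720,600),interpolation=2)
cv2.imwrite("pics/low4.png",im[:,:,::-1])
```

```text
2.2667 [0.46419432 0.04032331 0.10320088] [-0.3164496   0.14125792  0.19886318]
```

View pics/low4.png

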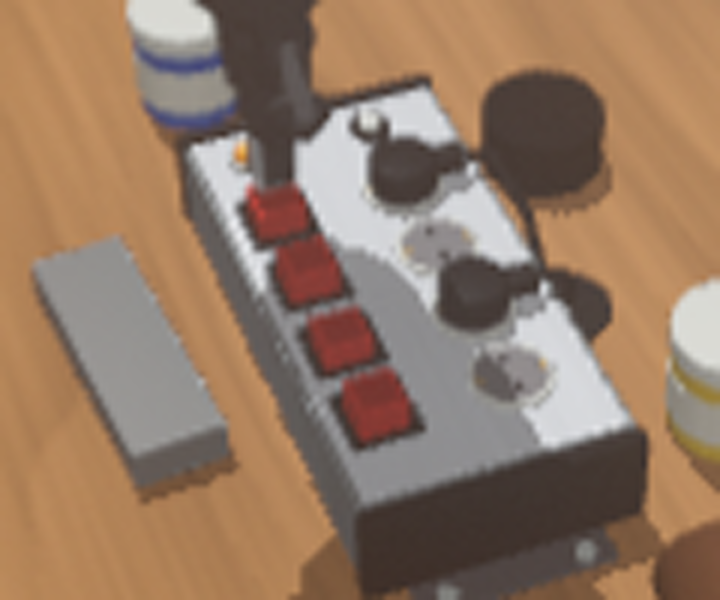

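The picture shows the fingertip at crop (272,180), just above the first key and centred on it. I'll go down in small steps and read the force.

>>> arm_command(targets=[{"x": 0, "y": 0, "z": 0.004, "yaw": 0, "gripper": 0}, {"x": 0, "y": 0, "z": 0.007, "yaw": 0, "gripper": 0}, {"x": 0, "y": 0, "z": 0.008, "yaw": 0, "gripper": 0}, {"x": 0, "y": 0, "z": 0.008, "yaw": 0, "gripper": 0}])

```text
time_s: 2.65
tool_pos: [0.4645, 0.0402, 0.0955]
ee_rot: [0.033, 3.139, -0.001]
contact_force: [0.1, 0.2, -0.3]
grip_width: -0.003
```

>>> arm_command(targets=[{"x": 0, "y": 0, "z": 0.001, "yaw": 0, "gripper": 0}, {"x": 0, "y": 0, "z": 0.001, "yaw": 0, "gripper": 0}, {"x": 0, "y": 0, "z": 0.001, "yaw": 0, "gripper": 0}])

```text
time_s: 2.9
tool_pos: [0.4646, 0.0402, 0.0947]
ee_rot: [0.033, 3.139, -0.001]
contact_force: [-0.8, -0.9, 1.6]
grip_width: 0.002
```

>>> arm_command(targets=[{"x": 0, "y": 0, "z": 0.001, "yaw": 0, "gripper": 0}, {"x": 0, "y": 0, "z": 0.001, "yaw": 0, "gripper": 0}, {"x": 0, "y": 0, "z": 0.001, "yaw": 0, "gripper": 0}])

```text
time_s: 3.15
tool_pos: [0.4646, 0.0402, 0.0939]
ee_rot: [0.033, 3.139, -0.001]
contact_force: [-0.9, 0.5, 4.0]
grip_width: 0.001
```

>>> arm_command(targets=[{"x": 0, "y": 0, "z": 0.001, "yaw": 0, "gripper": 0}, {"x": 0, "y": 0, "z": 0.001, "yaw": 0, "gripper": 0}, {"x": 0, "y": 0, "z": 0.001, "yaw": 0, "gripper": 0}])

```text
time_s: 3.4
tool_pos: [0.4647, 0.0402, 0.0936]
ee_rot: [0.033, 3.139, -0.001]
contact_force: [-2.1, -0.4, 8.2]
grip_width: 0.003
```

That is stiffer than an up key should be, so I'll back off and look.

>>> arm_command(targets=[{"x": 0, "y": 0, "z": -0.004, "yaw": 0, "gripper": 0}, {"x": 0, "y": 0, "z": -0.02, "yaw": 0, "gripper": 0}, {"x": 0, "y": 0, "z": -0.03, "yaw": 0, "gripper": 0}, {"x": 0, "y": 0, "z": -0.03, "yaw": 0, "gripper": 0}, {"x": 0, "y": 0, "z": -0.03, "yaw": 0, "gripper": 0}])

```text
time_s: 3.82
tool_pos: [0.465, 0.0402, 0.1238]
ee_rot: [0.033, 3.137, -0.001]
contact_force: [-0.2, 0.3, -0.7]
grip_width: 0.001
```

Run:
```python
from h import *
s=get_state(); print(s["time_s"],s["tool_pos"],s["contact_force"])
c=camera("side")
im=cv2.resize(c["pixels"][190:260,225:309],(720,600),interpolation=2)
cv2.imwrite("pics/up5.png",im[:,:,::-1])
```

```text
3.8167 [0.46504951 0.0402218  0.12375687] [-0.18069545  0.2900449  -0.65586969]
```

View pics/up5.png

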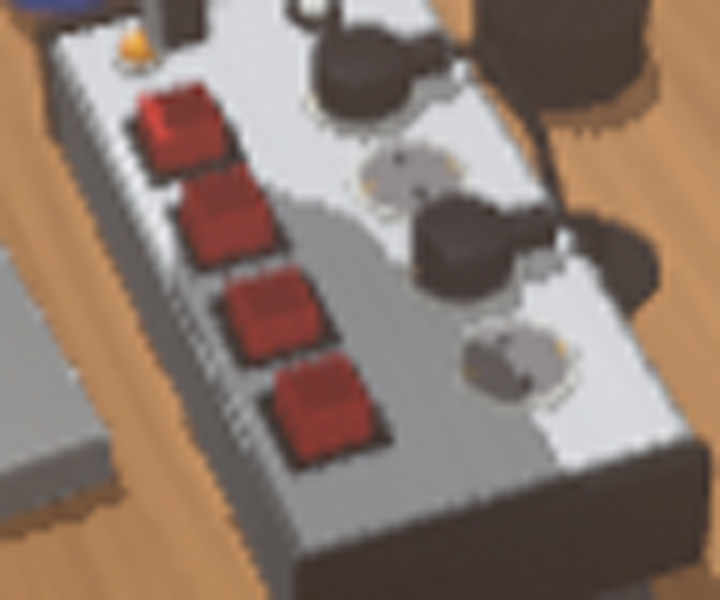

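The picture shows all four caps, with the third, at (275,300), looking lower than its neighbours. I'll put numbers on the cap heights, at the start and now.

Run:
```python
from h import *
c=camera("side")
def meas(px):
    hsv=cv2.cvtColor(px[190:260,225:309],cv2.COLOR_RGB2HSV).astype(int)
    m=(((hsv[...,0]<8)|(hsv[...,0]>172))&(hsv[...,1]>140)&(hsv[...,2]>60)).astype(np.uint8)
    n,l,s,ce=cv2.connectedComponentsWithStats(m)
    return [(ce[i]+[225,190],s[i]) for i in range(1,n) if s[i,4]>25]
i0=cv2.imread("pics/side0.png")[:,:,::-1].copy()
for nm,px in(("t0",i0),("now",c["pixels"])):
    print(nm)
    for p,s in meas(px): print(p.round(2),s)
# expected pixel of cap centre top at z .076/.072
R=cv2.Rodrigues(c["attitude"])[0]; K=np.array([[c["fx"],0,c["cx"]],[0,c["fy"],c["cy"]],[0,0,1]])
rv=cv2.Rodrigues(R.T)[0]; tv=-R.T@c["origin"]
for k in range(4):
    P=np.array([[.4643-.00117*k,.0388-.0479*k,z] for z in(.076,.072)])
    print(cv2.projectPoints(P,rv,tv,K,c["dist"])[0][:,0].round(2).tolist())
d=np.abs(i0.astype(int)-c["pixels"]).sum(2)[190:260,225:309]; print(d.max(0).tolist())
```

```text
t0
[245.97 204.19] [17 10  9  9 62]
[250.72 213.43] [22 19  9 11 58]
[256.53 225.31] [27 32 10  9 55]
[262.34 236.73] [33 42 10 11 74]
now
[245.89 204.34] [16 10 10  9 64]
[251.06 214.71] [22 20  9 10 66]
[256.64 225.98] [27 32 10  9 66]
[262.21 237.13] [32 42 11 11 85]
[[245.86, 202.15], [245.93, 203.13]]
[[251.04, 212.36], [251.09, 213.34]]
[[256.52, 223.17], [256.56, 224.15]]
[[262.34, 234.62], [262.37, 235.6]]
[6, 7, 7, 8, 9, 9, 11, 9, 9, 11, 8, 10, 9, 9, 8, 17, 205, 235, 348, 428, 442, 439, 440, 414, 216, 213, 213, 214, 217, 227, 241, 243, 244, 247, 224, 222, 224, 224, 232, 221, 222, 263, 223, 222, 247, 221, 221, 220, 220, 220, 221, 230, 220, 218, 264, 223, 220, 242, 219, 217, 215, 228, 215, 215, 230, 128, 40, 40, 24, 22, 22, 21, 23, 22, 19, 19, 19, 21, 19, 17, 19, 16, 13, 8]
```

By centroid residual the third key is the low one: 2.8 px, against 2.2, 2.35 and 2.5 for the others. A 4 mm drop moves a point about 1 px. The first key was met at nominal up height. Now the second key, with smaller steps.

>>> arm_command(targets=[{"x": 0.001, "y": -0.025, "z": 0, "yaw": 0, "gripper": 0}, {"x": 0.001, "y": -0.045, "z": 0, "yaw": 0, "gripper": 0}, {"x": 0.001, "y": -0.049, "z": 0.005, "yaw": 0, "gripper": 0}, {"x": 0.001, "y": -0.049, "z": 0.018, "yaw": 0, "gripper": 0}, {"x": 0.001, "y": -0.049, "z": 0.025, "yaw": 0, "gripper": 0}, {"x": 0.001, "y": -0.049, "z": 0.027, "yaw": 0, "gripper": 0}, {"x": 0.001, "y": -0.049, "z": 0.027, "yaw": 0, "gripper": 0}, {"x": 0.001, "y": -0.049, "z": 0.027, "yaw": 0, "gripper": 0}])

```text
time_s: 4.58
tool_pos: [0.4618, -0.0084, 0.0957]
ee_rot: [0.032, 3.141, -0.001]
contact_force: [-0.3, 0.5, -0.1]
grip_width: 0.004
```

>>> arm_command(targets=[{"x": 0, "y": 0, "z": 0.001, "yaw": 0, "gripper": 0}, {"x": 0, "y": 0, "z": 0.001, "yaw": 0, "gripper": 0}, {"x": 0, "y": 0, "z": 0.001, "yaw": 0, "gripper": 0}, {"x": 0, "y": 0, "z": 0.001, "yaw": 0, "gripper": 0}])

```text
time_s: 4.92
tool_pos: [0.4623, -0.008, 0.0951]
ee_rot: [0.032, 3.139, 0.0]
contact_force: [0.0, 1.6, 1.2]
grip_width: -0.001
```

>>> arm_command(targets=[{"x": 0, "y": 0, "z": 0.001, "yaw": 0, "gripper": 0}, {"x": 0, "y": 0, "z": 0.001, "yaw": 0, "gripper": 0}, {"x": 0, "y": 0, "z": 0.001, "yaw": 0, "gripper": 0}, {"x": 0, "y": 0, "z": 0.001, "yaw": 0, "gripper": 0}])

```text
time_s: 5.25
tool_pos: [0.4623, -0.008, 0.0942]
ee_rot: [0.032, 3.139, 0.0]
contact_force: [-0.8, -0.2, 2.3]
grip_width: 0.0
```

>>> arm_command(targets=[{"x": 0, "y": 0, "z": 0.001, "yaw": 0, "gripper": 0}, {"x": 0, "y": 0, "z": 0.001, "yaw": 0, "gripper": 0}, {"x": 0, "y": 0, "z": 0.001, "yaw": 0, "gripper": 0}, {"x": 0, "y": 0, "z": 0.001, "yaw": 0, "gripper": 0}])

```text
time_s: 5.58
tool_pos: [0.4624, -0.008, 0.0937]
ee_rot: [0.032, 3.139, 0.0]
contact_force: [-1.6, 0.4, 6.2]
grip_width: 0.0
```

Run:
```python
from h import *
s=get_state(); print(s["time_s"],s["tool_pos"],s["contact_force"],s["ft_torque"],s["effort"])
c=camera("side"); t=camera("top")
s=get_state(); print(s["time_s"],s["tool_pos"],s["contact_force"],s["ft_torque"])
im=cv2.resize(c["pixels"][180:250,215:299],(720,600),interpolation=2)
cv2.imwrite("pics/k2.png",im[:,:,::-1])
```

```text
5.5833 [ 0.46235557 -0.00801094  0.09371767] [-1.58483853  0.39313131  6.20625043] [0.02774937 0.45519933 0.03152359] [-1.22301201e-01 -3.31256783e+01  2.01031780e+01 -8.15344770e-01
 -7.84426904e-02 -8.98064854e-05]
5.6833 [ 0.46236603 -0.00802882  0.09371049] [-2.16759462  0.07259312  6.62454432] [ 0.01989402  0.43653655 -0.04045042]
```

View pics/k2.png

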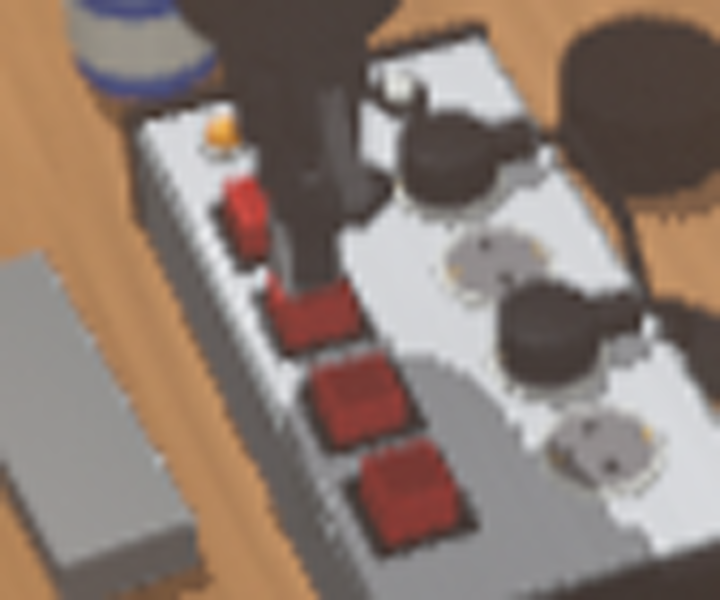

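The fingertip at (310,285) sits on the second key's cap at up height. The reaction rises faster than expected but is harmless. I'll lift off and try the third key, watching the height at which I first meet it.

>>> arm_command(targets=[{"x": 0, "y": 0, "z": -0.006, "yaw": 0, "gripper": 0}, {"x": 0, "y": 0, "z": -0.02, "yaw": 0, "gripper": 0}, {"x": 0, "y": -0.02, "z": -0.022, "yaw": 0, "gripper": 0}, {"x": 0, "y": -0.04, "z": -0.022, "yaw": 0, "gripper": 0}, {"x": 0, "y": -0.048, "z": -0.018, "yaw": 0, "gripper": 0}, {"x": 0, "y": -0.048, "z": -0.01, "yaw": 0, "gripper": 0}, {"x": 0, "y": -0.048, "z": -0.004, "yaw": 0, "gripper": 0}, {"x": 0, "y": -0.048, "z": -0.002, "yaw": 0, "gripper": 0}, {"x": 0, "y": -0.048, "z": -0.002, "yaw": 0, "gripper": 0}, {"x": 0, "y": -0.048, "z": -0.002, "yaw": 0, "gripper": 0}])

```text
time_s: 6.52
tool_pos: [0.461, -0.0553, 0.0951]
ee_rot: [0.03, 3.14, 0.001]
contact_force: [-0.2, 0.3, 0.3]
grip_width: -0.003
```

>>> arm_command(targets=[{"x": 0, "y": 0, "z": 0.001, "yaw": 0, "gripper": 0}, {"x": 0, "y": 0, "z": 0.001, "yaw": 0, "gripper": 0}, {"x": 0, "y": 0, "z": 0.001, "yaw": 0, "gripper": 0}, {"x": 0, "y": 0, "z": 0.001, "yaw": 0, "gripper": 0}])

```text
time_s: 6.85
tool_pos: [0.4611, -0.0551, 0.0943]
ee_rot: [0.03, 3.14, 0.001]
contact_force: [0.6, 0.3, -0.7]
grip_width: 0.0
```

>>> arm_command(targets=[{"x": 0, "y": 0, "z": 0.001, "yaw": 0, "gripper": 0}, {"x": 0, "y": 0, "z": 0.001, "yaw": 0, "gripper": 0}, {"x": 0, "y": 0, "z": 0.001, "yaw": 0, "gripper": 0}, {"x": 0, "y": 0, "z": 0.001, "yaw": 0, "gripper": 0}])

```text
time_s: 7.18
tool_pos: [0.4611, -0.0552, 0.0933]
ee_rot: [0.03, 3.14, 0.001]
contact_force: [0.0, 0.3, -0.1]
grip_width: 0.006
```

There is no contact at heights where keys 1 and 2 already pushed back, so the third key is down. I'll continue to a light touch.

>>> arm_command(targets=[{"x": 0, "y": 0, "z": 0.001, "yaw": 0, "gripper": 0}, {"x": 0, "y": 0, "z": 0.001, "yaw": 0, "gripper": 0}, {"x": 0, "y": 0, "z": 0.001, "yaw": 0, "gripper": 0}, {"x": 0, "y": 0, "z": 0.001, "yaw": 0, "gripper": 0}])

```text
time_s: 7.52
tool_pos: [0.4611, -0.0552, 0.0923]
ee_rot: [0.03, 3.14, 0.001]
contact_force: [-1.3, -0.3, 0.5]
grip_width: 0.001
```

>>> arm_command(targets=[{"x": 0, "y": 0, "z": 0.001, "yaw": 0, "gripper": 0}, {"x": 0, "y": 0, "z": 0.001, "yaw": 0, "gripper": 0}, {"x": 0, "y": 0, "z": 0.001, "yaw": 0, "gripper": 0}, {"x": 0, "y": 0, "z": 0.001, "yaw": 0, "gripper": 0}])

```text
time_s: 7.85
tool_pos: [0.4611, -0.0552, 0.0912]
ee_rot: [0.03, 3.14, 0.001]
contact_force: [0.3, -0.5, -0.0]
grip_width: 0.005
```

>>> arm_command(targets=[{"x": 0, "y": 0, "z": 0.0006, "yaw": 0, "gripper": 0}, {"x": 0, "y": 0, "z": 0.0006, "yaw": 0, "gripper": 0}, {"x": 0, "y": 0, "z": 0.0006, "yaw": 0, "gripper": 0}, {"x": 0, "y": 0, "z": 0.0006, "yaw": 0, "gripper": 0}])

```text
time_s: 8.18
tool_pos: [0.4612, -0.0552, 0.0909]
ee_rot: [0.03, 3.14, 0.001]
contact_force: [-1.6, 0.1, 4.0]
grip_width: -0.001
```

The third key is touched at 4 N, about 4 mm below the first two, so it is the latched one. Now the last key.

>>> arm_command(targets=[{"x": 0, "y": 0, "z": -0.006, "yaw": 0, "gripper": 0}, {"x": 0, "y": 0, "z": -0.02, "yaw": 0, "gripper": 0}, {"x": 0, "y": -0.02, "z": -0.025, "yaw": 0, "gripper": 0}, {"x": 0, "y": -0.04, "z": -0.025, "yaw": 0, "gripper": 0}, {"x": 0, "y": -0.049, "z": -0.022, "yaw": 0, "gripper": 0}, {"x": 0, "y": -0.049, "z": -0.014, "yaw": 0, "gripper": 0}, {"x": 0, "y": -0.049, "z": -0.008, "yaw": 0, "gripper": 0}, {"x": 0, "y": -0.049, "z": -0.005, "yaw": 0, "gripper": 0}, {"x": 0, "y": -0.049, "z": -0.005, "yaw": 0, "gripper": 0}, {"x": 0, "y": -0.049, "z": -0.005, "yaw": 0, "gripper": 0}])

```text
time_s: 9.02
tool_pos: [0.4595, -0.1034, 0.0952]
ee_rot: [-0.028, -3.141, -0.002]
contact_force: [0.3, -0.2, -0.3]
grip_width: -0.001
```

>>> arm_command(targets=[{"x": 0, "y": 0, "z": 0.001, "yaw": 0, "gripper": 0}, {"x": 0, "y": 0, "z": 0.001, "yaw": 0, "gripper": 0}, {"x": 0, "y": 0, "z": 0.001, "yaw": 0, "gripper": 0}, {"x": 0, "y": 0, "z": 0.001, "yaw": 0, "gripper": 0}])

```text
time_s: 9.35
tool_pos: [0.4598, -0.1031, 0.0946]
ee_rot: [0.028, 3.141, 0.002]
contact_force: [0.0, 1.1, 2.0]
grip_width: -0.001
```

>>> arm_command(targets=[{"x": 0, "y": 0, "z": 0.0008, "yaw": 0, "gripper": 0}, {"x": 0, "y": 0, "z": 0.0008, "yaw": 0, "gripper": 0}, {"x": 0, "y": 0, "z": 0.0008, "yaw": 0, "gripper": 0}, {"x": 0, "y": 0, "z": 0.0008, "yaw": 0, "gripper": 0}])

```text
time_s: 9.68
tool_pos: [0.4599, -0.1031, 0.0939]
ee_rot: [0.028, 3.141, 0.002]
contact_force: [-0.7, 0.7, 3.6]
grip_width: 0.001
```

The fourth key is up and touched at 3.6 N. I'll go back to the third key and press it.

>>> arm_command(targets=[{"x": 0, "y": 0, "z": -0.006, "yaw": 0, "gripper": 0}, {"x": 0, "y": 0, "z": -0.02, "yaw": 0, "gripper": 0}, {"x": 0, "y": 0.02, "z": -0.022, "yaw": 0, "gripper": 0}, {"x": 0, "y": 0.04, "z": -0.022, "yaw": 0, "gripper": 0}, {"x": 0, "y": 0.047, "z": -0.02, "yaw": 0, "gripper": 0}, {"x": 0, "y": 0.047, "z": -0.01, "yaw": 0, "gripper": 0}, {"x": 0, "y": 0.047, "z": -0.002, "yaw": 0, "gripper": 0}, {"x": 0, "y": 0.047, "z": 0.001, "yaw": 0, "gripper": 0}, {"x": 0, "y": 0.047, "z": 0.002, "yaw": 0, "gripper": 0}, {"x": 0, "y": 0.047, "z": 0.002, "yaw": 0, "gripper": 0}, {"x": 0, "y": 0.047, "z": 0.002, "yaw": 0, "gripper": 0}])

```text
time_s: 10.6
tool_pos: [0.4608, -0.0565, 0.092]
ee_rot: [0.029, 3.141, 0.002]
contact_force: [-0.4, -1.2, -0.5]
grip_width: -0.003
```

>>> arm_command(targets=[{"x": 0, "y": 0, "z": 0.001, "yaw": 0, "gripper": 0}, {"x": 0, "y": 0, "z": 0.002, "yaw": 0, "gripper": 0}, {"x": 0, "y": 0, "z": 0.003, "yaw": 0, "gripper": 0}, {"x": 0, "y": 0, "z": 0.004, "yaw": 0, "gripper": 0}, {"x": 0, "y": 0, "z": 0.004, "yaw": 0, "gripper": 0}, {"x": 0, "y": 0, "z": 0.004, "yaw": 0, "gripper": 0}])

```text
time_s: 11.1
tool_pos: [0.4613, -0.0569, 0.0891]
ee_rot: [0.029, 3.139, 0.001]
contact_force: [-1.9, -0.3, 7.1]
grip_width: -0.001
```

>>> arm_command(targets=[{"x": 0, "y": 0, "z": 0.001, "yaw": 0, "gripper": 0}, {"x": 0, "y": 0, "z": 0.002, "yaw": 0, "gripper": 0}, {"x": 0, "y": 0, "z": 0.002, "yaw": 0, "gripper": 0}, {"x": 0, "y": 0, "z": 0.002, "yaw": 0, "gripper": 0}])

```text
time_s: 11.43
tool_pos: [0.4613, -0.0569, 0.0881]
ee_rot: [0.03, 3.139, 0.001]
contact_force: [-3.2, 0.5, 8.3]
grip_width: 0.003
```

>>> arm_command(targets=[{"x": 0, "y": 0, "z": 0.001, "yaw": 0, "gripper": 0}, {"x": 0, "y": 0, "z": 0.002, "yaw": 0, "gripper": 0}, {"x": 0, "y": 0, "z": 0.003, "yaw": 0, "gripper": 0}, {"x": 0, "y": 0, "z": 0.003, "yaw": 0, "gripper": 0}])

```text
time_s: 11.77
tool_pos: [0.4614, -0.0569, 0.0879]
ee_rot: [0.03, 3.137, 0.001]
contact_force: [-7.5, 1.5, 21.7]
grip_width: -0.003
```

That was the hard stop: 22 N with almost no further travel. I'll lift clear.

>>> arm_command(targets=[{"x": 0, "y": 0, "z": -0.005, "yaw": 0, "gripper": 0}, {"x": 0, "y": 0, "z": -0.02, "yaw": 0, "gripper": 0}, {"x": 0, "y": 0, "z": -0.05, "yaw": 0, "gripper": 0}, {"x": 0, "y": 0, "z": -0.09, "yaw": 0, "gripper": 0}, {"x": 0.03, "y": 0, "z": -0.12, "yaw": 0, "gripper": 0}, {"x": 0.06, "y": 0.03, "z": -0.13, "yaw": 0, "gripper": 0}, {"x": 0.09, "y": 0.06, "z": -0.13, "yaw": 0, "gripper": 0}, {"x": 0.12, "y": 0.09, "z": -0.13, "yaw": 0, "gripper": 0}, {"x": 0.14, "y": 0.12, "z": -0.13, "yaw": 0, "gripper": 0}, {"x": 0.15, "y": 0.15, "z": -0.13, "yaw": 0, "gripper": 0}, {"x": 0.15, "y": 0.18, "z": -0.13, "yaw": 0, "gripper": 0}, {"x": 0.15, "y": 0.2, "z": -0.13, "yaw": 0, "gripper": 0}, {"x": 0.15, "y": 0.2, "z": -0.13, "yaw": 0, "gripper": 0}, {"x": 0.15, "y": 0.2, "z": -0.13, "yaw": 0, "gripper": 0}])

```text
time_s: 12.93
tool_pos: [0.3145, 0.1465, 0.2175]
ee_rot: [0.025, 3.137, 0.001]
contact_force: [-0.1, -0.2, -0.4]
grip_width: -0.001
```

Run:
```python
from h import *
s=get_state(); print(s["time_s"],s["tool_pos"],s["contact_force"])
c=camera("side")
cv2.imwrite("pics/side9.png",c["pixels"][:,:,::-1])
i0=cv2.imread("pics/side0.png")[:,:,::-1].copy()
def prof(px):
    hsv=cv2.cvtColor(px[190:260,225:309].copy(),cv2.COLOR_RGB2HSV).astype(int)
    m=(((hsv[...,0]<8)|(hsv[...,0]>172))&(hsv[...,1]>140)&(hsv[...,2]>60)).astype(np.uint8)
    n,l,st,ce=cv2.connectedComponentsWithStats(m)
    return [((ce[i]+[225,190]).round(2).tolist(),st[i].tolist()) for i in range(1,n) if st[i,4]>25]
print(prof(i0));print(prof(c["pixels"]))
a,b=i0[190:260,225:309],c["pixels"][190:260,225:309]
cv2.imwrite("pics/cmp10.png",np.hstack([cv2.resize(v,(400,333),interpolation=2) for v in(a,b)])[:,:,::-1])
```

```text
12.9333 [0.31445412 0.14648011 0.21753915] [-0.06560171 -0.19754204 -0.43244369]
[([245.97, 204.19], [17, 10, 9, 9, 62]), ([250.72, 213.43], [22, 19, 9, 11, 58]), ([256.53, 225.31], [27, 32, 10, 9, 55]), ([262.34, 236.73], [33, 42, 10, 11, 74])]
[([246.02, 204.1], [17, 10, 9, 9, 60]), ([250.67, 213.67], [22, 19, 9, 11, 61]), ([256.25, 224.65], [27, 30, 10, 11, 69]), ([262.41, 236.8], [33, 42, 10, 11, 76])]
```

View pics/cmp10.png

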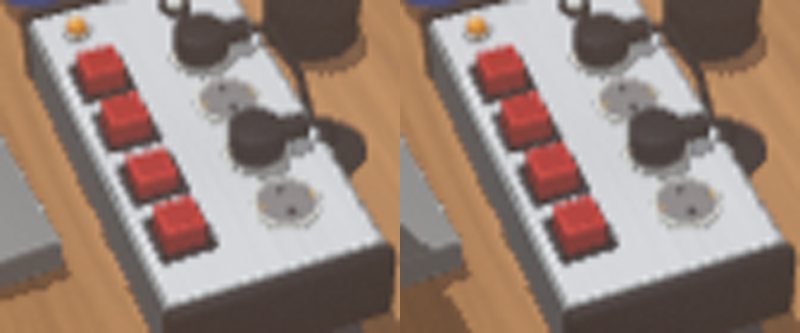

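View pics/side9.png

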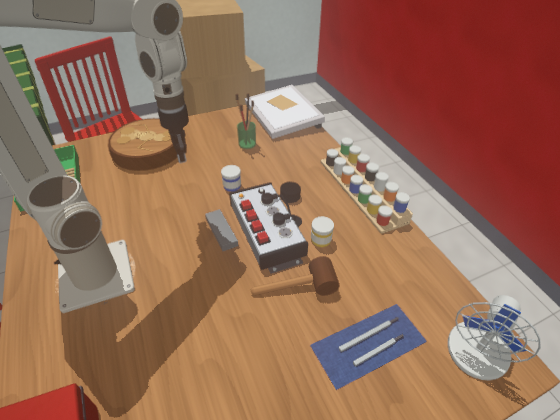

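In the before/after crops, the third key (right crop, 550,165) has risen to match its neighbours and the other three are unchanged. The full view shows the gripper at (180,150), clear of everything, and the loose things where they were. I'm handing the job in.

```bash
python3 -c "from rig import close_job; print(close_job())"
```

```text
the job is handed in; nothing more can be done
None
```

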